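# Clear a jammed blank from the feed chute

## Task

A cast blank has jammed in the lower, lipped end of the feed chute. Nudge it back up the chute until it is clear of the yellow hold-down lips, but do not bump the next blank waiting above it; then lift it out and set it down gently in the green crate, lying flat with its bored face up. Leave the waiting blank, the can and the brush where they are.

Things in the scene. Friction and masses are not known exactly. Their poses are not given: they have to be found in the camera images.
- chute: Feed chute, fixed, sloping 10 degrees. Frame tilted with it: origin on the centre line of the floor's top face, 85 mm above the bench; x uphill along the floor, y across, z square to the floor. Dark floor 66 wide from x = -60 (open outlet) to +235 mm. Low blue rails (y = 29 to 33 either side, 6 high) above x = 20 mm, open on top. A blank stays wherever it is left; it does not slide down.
- lips_end (a point): Point on the chute floor's centre line where the lipped part ends (chute x = 20 mm). From here down to x = -48 mm blue sides (y = 29 to 33, 31 high) carry yellow lips, z = 31 to 35, reaching in to y = 21 each side: a blank cannot be lifted out there. The 42 mm slot between the lips is open above and at both ends, so closed fingers can travel along it.
- outlet (a point): Point on the chute floor's centre line at its open lower end (chute x = -60 mm). Yellow stop cheeks at x = -48 to -40 mm leave 42 mm between them: the nose passes, a blank's shoulders do not, so it cannot come out downward. Below the outlet an open grey pan stands on the bench, x from about -115 to -30 mm, 90 wide, 35 high.
- jammed_blank: Jammed blank: pale cast clamp jaw, 0.18 to 0.33 kg. Body 50 (x) by 54 (y) by 28 high; nose 20 long, 26 wide, 28 high at its -x end; dark bore mark on top. Origin: centre of the body's underside; nose tip x = -45, shoulders -25, tail +25 mm; z up out of the bored face. Starts under the lips, nose downhill past the cheeks. Slides at 1 to 5 N. Clear of the lips from chute x = 45 mm.
- waiting_blank: An identical good blank that waits higher up in the chute, nose pointing down the chute, its nose tip 45 mm on the downhill side of its origin. It stays where it is: it must not be pushed or moved.
- crate: Open green plastic crate for faulty parts, fixed to the bench, 180 (x) by 240 (y) by 45 mm high outside, walls and floor 5 thick. Origin at the centre of its underside, z up. The blank goes anywhere on its floor.
- oil_can: Bystander: loose yellow can standing on the bench, 60 across, 120 high; origin at the centre of its underside.
- brush: Bystander: loose hand brush lying on the bench, 190 mm long along its x, handle to -x.
Mind the look-alikes: they are no part of the job. Leave any brown or pink look-alike of the jammed_blank alone.

How it is judged:
By the outcome, as a careful person would: the job done as asked, in the order asked, and still so for the second after the job is handed in, with the robot touching nothing.
It also fails if it takes over 53 s, if anything falls off the work surface, if the arm or the gripper's body presses on something with over 40 N, if the wrist force passes 120 N, or if a joint passes its speed limit or range.

## Robot

A 6-joint arm with a two-finger parallel gripper is mounted at the origin on the work surface. World frame = base frame: x ahead of the robot, y to its left, z up, the work surface at z = 0. Lengths are in m, angles in degrees, forces in N, time in s.
With the tool pointing down it reaches from about 0.325 to 0.75 m from the base axis. Payload 7.6 kg.
Tool frame: the origin (TCP) lies on the centre line of the jaws, within the pads' length; the fingertips stand 17 mm ahead of it and the grasp point (between the pads) lies 2 mm behind it; x points along the fingers, z is the direction in which the jaws open and shut, and the axes are right-handed (so a half turn about x gives the same grasp; the last joint's range is limited). The gripper opens to 85 mm and grips with 20 to 120 N. Pads are 22 mm wide; open, the fingers measure 114 mm over their backs; the gripper's body (76 mm by 85 mm) begins 54 mm behind the grasp point. The pads swing forward as they close: fully open they stand 13 mm farther back than shut.
Start: joints at [64.211, 2.991, 80.254, -0, 96.75, -4.028], TCP at [0.195, 0.488, 0.248] pointing down, gripper open.
Joint ranges: [-166.34, 166.34], [-52.06, 124.39], [6.96, 135.62], [-60.46, 240.46], [14.63, 156.25], [-167.68, 167.68]. Speed limits (degrees/s): [147.25, 147.25, 172.46, 180, 180, 180].

## Interface

Orientations are given as [roll, pitch, yaw] about the fixed x, y, z axes, in that order (R = Rz(yaw) Ry(pitch) Rx(roll)).
In Python, from rig import * gives the robot as it stands.
- The arm moves only by the shell command python3 -m jog 'ROWS' [FORCE]. ROWS is text: rows parted by semicolons, each of 7 numbers parted by spaces: the shift along the world's x, y, z in units of 25 mm (1.0 is 25 mm), then the turn, a rotation vector about the world's x, y, z in units of 6 degrees (1.0 is 6 degrees), then the closure in counts, from 0 (fully open) to 255 (shut). In form: tx ty tz rx ry rz fingers; .... A call has 1 to 10 rows; each row is the pose to reach, as a shift and turn from the pose measured when the call began; what a row does not reach only later rows make up. A row lasts 1/12 s, in which the tool goes at most 41.7 mm and 7.16 degrees, less where a joint would pass 70% of its speed; a pose out of reach is approached as far as the arm can. A call with a gripper value outside its range is refused whole. The fingers move at their own pace and stop on an object; FORCE is the grip in N (left out, the last holds). Time passes only in rows, so rows that repeat a pose let the fingers close. It gives the time, the measured TCP pose, the force and the opening at its end, in the units of the state.
- get_obs(): the state, without advancing time (a new reading comes with each control period).
- get_image(name): name is "scene" or "top"; returns the picture (384x512x3 uint8, red, green, blue); there is no depth.
- camera_model(name): a dict with "K" (3x3 intrinsics, pixels), "pose" (4x4, takes a point from camera to world coordinates). Camera axes: x right, y up, looking along -z (the intrinsics and any distortion apply to the point x, -y, -z); pixel columns grow to the right and rows downward; lengths in m; the calibration is good to about 2 mm. A picture is of the moment at which its call begins. camera_model takes no time and is no camera call.
- sign_off(): hands the job in, once; it reports no verdict.
The state is a dict: "clock": time; "q": joint angles; "dq": joint speeds; "joint_torque": joint torques, N m; "eef_pos": TCP position; "orientation": TCP orientation; "contact_force": force on the tool from outside, world axes, zero at the start; "ft_torque": the same for the moment, N m; "width": opening from 0.0 (shut) to 1.0 (fully open).
Only numpy, scipy, OpenCV 4.12 (cv2) and the standard library are available. Lean on these libraries where they do the work, as an engineer would, in place of code of your own. Each camera call takes 0.05 s, during which the arm holds its last target. There are 200 camera calls.

## Working session

There is one attempt and no reset: what is moved stays moved. The work goes in short steps, Python scripts to look and compute and a shell command to move; the robot and the scene stay as the last step left them, time stands still between calls to the robot, and variables do not carry over. Pictures are saved under pics/ and viewed, about 8 in all and at most 12, crops included, and the job is handed in when it is done.

```bash
mkdir -p pics; python3 - <<'E'
from rig import *
import cv2,numpy as np
for n in("scene","top"):
    cv2.imwrite(f"pics/{n}0.png",get_image(n)[:,:,::-1])
    c=camera_model(n);print(n,{k:(np.round(v,4).tolist() if not isinstance(v,str) else v) for k,v in c.items()})
o=get_obs();print(o)
E
```

```text
scene {'K': [[462.9865, 0.0, 259.4382], [0.0, 462.9865, 194.1327], [0.0, 0.0, 1.0]], 'pose': [[-0.0777, -0.7102, 0.6997, 1.5011], [0.9969, -0.0459, 0.0642, 0.1216], [-0.0135, 0.7026, 0.7115, 0.9961], [0.0, 0.0, 0.0, 1.0]]}
top {'K': [[411.3483, 0.0, 254.9082], [0.0, 411.3483, 183.5282], [0.0, 0.0, 1.0]], 'pose': [[0.0155, 0.9939, -0.1093, 0.5035], [-0.9999, 0.0152, -0.0041, 0.0352], [-0.0024, 0.1093, 0.994, 1.2185], [0.0, 0.0, 0.0, 1.0]]}
{'clock': 0.1, 'q': array([ 6.42122067e+01,  3.02527958e+00,  8.03084390e+01,  4.25954642e-04,
        9.67506244e+01, -4.02663249e+00]), 'dq': array([ 0.02007097, -0.0675035 , -0.18880098,  0.08798359, -0.07257595,
       -0.01068018]), 'joint_torque': array([ 1.11322075e-03, -3.82580245e+01, -3.60985637e+01, -1.37502843e-04,
        4.74898683e-03, -6.62233992e-05]), 'eef_pos': array([0.19449251, 0.48737031, 0.24753049]), 'orientation': array([ 175.68596714,   89.91565595, -116.07514395]), 'contact_force': array([0.06176544, 0.46285862, 0.24128375]), 'ft_torque': array([ 0.00180456, -0.01112296,  0.01186131]), 'width': 1.002113610244683}
```

View pics/scene0.png

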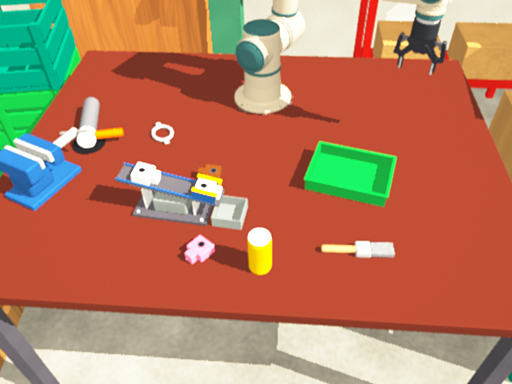

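View pics/top0.png

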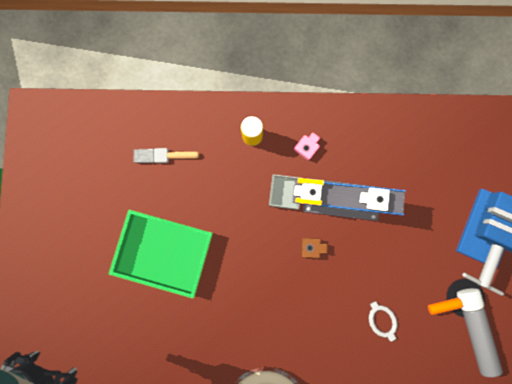

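The scene view shows the chute around (175,190), its outlet towards the grey pan at (230,210), and the crate at (350,172). In the top view the jammed blank is under the lips at (312,191), the waiting blank is at (378,199) and the crate at (162,253). Uphill is to the right, roughly world -y.

```bash
python3 - <<'E'
import cv2
a=cv2.imread("pics/top0.png")[165:230,260:415];a=cv2.resize(a,None,fx=5,fy=5,interpolation=cv2.INTER_CUBIC)
cv2.imwrite("pics/c1.png",a)
b=cv2.imread("pics/scene0.png")[150:240,105:255];b=cv2.resize(b,None,fx=5,fy=5,interpolation=cv2.INTER_CUBIC)
cv2.imwrite("pics/c2.png",b)
E
```

```text
(no output)
```

View pics/c1.png

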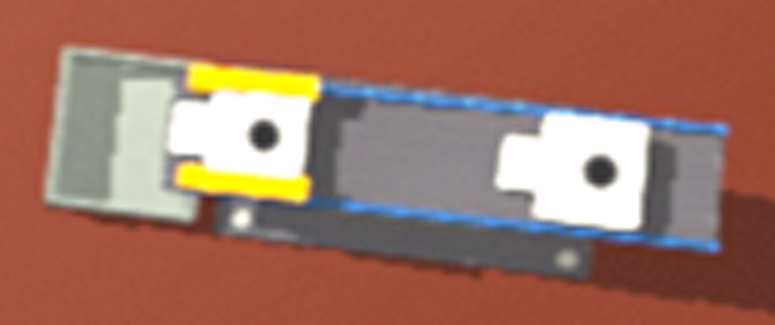

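View pics/c2.png

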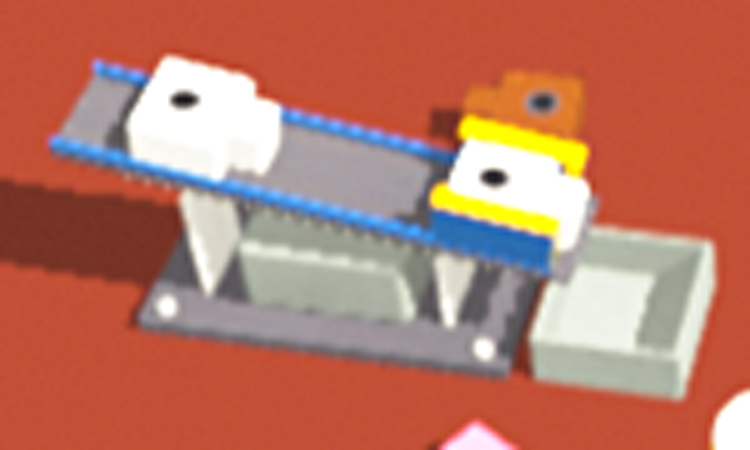

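The crops show the lips clearly, with corners around (190,65) and (318,75) on the upper one, and (175,190) and (308,200) on the lower one. The waiting blank's nose tip is at about (500,162). Now I'll calibrate the chute pose and the blanks.

```bash
cat > h.py <<'E'
from rig import *
import cv2,numpy as np
from scipy.optimize import least_squares
from scipy.spatial.transform import Rotation as R
def proj(n,P):
    c=camera_model(n);T=np.linalg.inv(c["pose"]);p=np.atleast_2d(P)@T[:3,:3].T+T[:3,3]
    p=p*[1,-1,-1];p=p@np.array(c["K"]).T;return p[:,:2]/p[:,2:]
def ray(n,uv):
    c=camera_model(n);d=np.linalg.inv(c["K"])@[uv[0],uv[1],1];T=np.array(c["pose"]);return T[:3,3],T[:3,:3]@(d*[1,-1,-1])
def onplane(n,uv,p0,nrm=np.array([0,0,1.])):
    o,d=ray(n,uv);return o+d*((p0-o)@nrm)/(d@nrm)
def chute(x,y,yaw): # yaw of uphill dir in degrees
    return R.from_euler('zy',[yaw,-10],degrees=True).as_matrix(),np.array([x,y,.085])
def tochute(n,uv,z,Rm,o): return (onplane(n,uv,o+Rm[:,2]*z,Rm[:,2])-o)@Rm
E
python3 - <<'E'
from h import *
f=lambda L,o:np.array(L)/5.+o-0.4
P=np.array([[-48,33,35],[20,33,35],[20,21,35],[-48,-33,35],[20,-33,35],[20,-21,35],[235,33,6],[235,-33,6]])/1e3
uv=f([(189,65),(321,75),(319,101),(175,190),(308,201),(310,177),(726,124),(719,249)],np.array([260,165]))
PS=P[[0,1,3,4,6,7]]; us=f([(588,146),(463,117),(556,233),(432,208),(97,62),(52,148)],np.array([105,150]))
# y sign: chute +y = world +x = near scene camera -> lower in scene
us2=us[[2,3,0,1,5,4]]
def res(p,both=True):
    Rm,o=chute(*p);a=(proj("top",P@Rm.T+o)-uv).ravel();b=(proj("scene",PS@Rm.T+o)-us2).ravel()
    return np.r_[a,b] if both else a
for b in(False,True):
    s=least_squares(res,[.6,-.1,-90],kwargs=dict(both=b));print(s.x,np.round(s.fun.reshape(-1,2),1).tolist())
Rm,o=chute(*s.x);np.save("chute.npy",s.x)
for nm,p in dict(bore1=(264,135),tip1=(168,127),tail1=(308,140),bore2=(600,171),tip2=(499,162),tail2=(648,175)).items():
    print(nm,np.round(tochute("top",f(p,np.array([260,165])),.028,Rm,o)*1e3,1))
for nm,p in dict(bore1=(494,177),bore2=(184,99)).items():
    print(nm,'scene',np.round(tochute("scene",f(p,np.array([105,150])),.028,Rm,o)*1e3,1))
im=cv2.imread("pics/top0.png").astype(int);m=((im[:,:,1]>im[:,:,2]+60)&(im[:,:,1]>im[:,:,0]+40)).astype(np.uint8)
m[:, :60]=0
k=max(cv2.findContours(m,0,2)[0],key=cv2.contourArea);box=cv2.boxPoints(cv2.minAreaRect(k));
C=np.array([onplane("top",b,np.array([0,0,.045])) for b in box]);print("crate",np.round(C,3).tolist(),C.mean(0))
for nm,p in dict(can=(252,126)).items(): print(nm,onplane("top",p,np.array([0,0,.12])))
E
```

```text
[  0.60986571  -0.12478402 -95.69640752] [[2.5, 0.2], [1.3, 1.1], [1.2, 0.4], [2.3, -0.4], [0.8, 0.3], [1.0, 0.7], [-3.7, -0.4], [-5.6, -1.7]]
[  0.60938262  -0.12425223 -97.86232655] [[2.8, -0.2], [1.5, 1.6], [1.2, 0.8], [1.7, -1.0], [0.1, 0.7], [0.5, 1.1], [-4.0, 3.1], [-6.7, 1.6], [-2.8, -5.2], [-2.2, -3.3], [-2.2, -1.1], [-0.5, 1.8], [1.9, 7.8], [3.3, 12.5]]
bore1 [-8.7 -0.2 28. ]
tip1 [-60.5  -3.8  28. ]
tail1 [15.2  0.7 28. ]
bore2 [173.5   8.1  28. ]
tip2 [118.9   4.6  28. ]
tail2 [199.5   9.9  28. ]
bore1 scene [-10.5   1.7  28. ]
bore2 scene [188.7 -36.2  28. ]
crate [[0.372, 0.448, 0.045], [0.556, 0.404, 0.045], [0.491, 0.16, 0.045], [0.309, 0.207, 0.045]] [0.43181976 0.30449296 0.045     ]
can [0.78202547 0.05015259 0.12      ]
```

```bash
sed -i "s/'zy'/'ZY'/" h.py
python3 - <<'E'
from h import *
f=lambda L,o:np.array(L)/5.+o-0.4
P=np.array([[-48,33,35],[20,33,35],[20,21,35],[-48,-33,35],[20,-33,35],[20,-21,35],[235,33,6],[235,-33,6]])/1e3
uv=f([(189,65),(321,75),(319,101),(175,190),(308,201),(310,177),(726,124),(719,249)],np.array([260,165]))
PS=P[[0,1,3,4,6,7]]; us=f([(588,146),(463,117),(556,233),(432,208),(97,62),(52,148)],np.array([105,150]))
us2=us[[2,3,0,1,5,4]]
def res(p,both=True):
    Rm,o=chute(*p);a=(proj("top",P@Rm.T+o)-uv).ravel();b=(proj("scene",PS@Rm.T+o)-us2).ravel()
    return np.r_[a,b] if both else a
for b in(False,True):
    s=least_squares(res,[.6,-.1,-90],kwargs=dict(both=b));print(s.x,np.round(s.fun.reshape(-1,2),1).tolist())
Rm,o=chute(*s.x);np.save("chute.npy",s.x);print(Rm.round(3).tolist())
for nm,p in dict(bore1=(264,135),tip1=(168,127),tail1=(308,140),bore2=(600,171),tip2=(499,162),tail2=(648,175)).items():
    print(nm,np.round(tochute("top",f(p,np.array([260,165])),.028,Rm,o)*1e3,1))
for nm,p in dict(bore1=(494,177),bore2=(184,99)).items():
    print(nm,'scene',np.round(tochute("scene",f(p,np.array([105,150])),.028,Rm,o)*1e3,1))
# target tool orientations: x=-n, z = +-chute y
ob=get_obs();R0=R.from_euler('xyz',ob['orientation'],degrees=True);p0=ob['eef_pos'];print(R0.as_matrix().round(3).tolist())
for s in(1,-1):
    x=-Rm[:,2];z=s*Rm[:,1];M=np.c_[x,np.cross(z,x),z]
    print(s,(R.from_matrix(M)*R0.inv()).as_rotvec(degrees=True)/6)
for c in([-90,0,120],[-90,0,25],[-75,0,25],[0,0,25]):
    w=o+Rm@(np.array(c)/1e3);print(c,w.round(4),((w-p0)/.025).round(2))
E
```

```text
[  0.60419033  -0.12651401 -95.90300393] [[0.6, 0.2], [-0.5, 0.6], [-0.5, -0.1], [0.8, -0.6], [-0.4, -0.1], [-0.3, 0.2], [0.4, 0.0], [-0.1, -0.2]]
[  0.60493846  -0.125569   -95.9113149 ] [[0.3, -0.0], [-0.8, 0.3], [-0.9, -0.4], [0.4, -0.9], [-0.7, -0.4], [-0.7, -0.1], [0.1, -0.3], [-0.5, -0.5], [-0.4, -0.8], [-0.2, -1.8], [-1.0, -0.1], [0.3, -0.1], [-0.9, -1.4], [-0.7, 0.0]]
[[-0.101, 0.995, 0.018], [-0.98, -0.103, 0.173], [0.174, 0.0, 0.985]]
bore1 [-5.  -0.3 28. ]
tip1 [-57.1  -1.2  28. ]
tail1 [18.6 -0.7 28. ]
bore2 [170.5  -1.6  28. ]
tip2 [118.9  -2.2  28. ]
tail2 [194.7  -1.2  28. ]
bore1 scene [-6.3 -0.2 28. ]
bore2 scene [169.9  -1.4  28. ]
[[-0.001, -0.929, 0.371], [-0.001, 0.371, 0.929], [-1.0, 0.0, -0.001]]
1 [ -1.52371695  -0.93901562 -12.32385333]
-1 [-0.98371201  1.65789132 17.58988136]
[-90, 0, 120] [ 0.6162 -0.0167  0.1875] [ 16.87 -20.16  -2.4 ]
[-90, 0, 25] [ 0.6145 -0.0331  0.094 ] [ 16.8  -20.82  -6.14]
[-75, 0, 25] [ 0.613  -0.0478  0.0966] [ 16.74 -21.41  -6.04]
[0, 0, 25] [ 0.6054 -0.1213  0.1096] [ 16.44 -24.34  -5.52]
```

The chute pose fits to within about 1 px. The jammed blank's origin is near chute x = -9 and the waiting nose tip is near +120. Next I'll move to above the outlet with the fingers closed.

```bash
python3 -m jog '16.9 -20.2 0 -1.52 -.94 -12.32 255;16.9 -20.2 0 -1.52 -.94 -12.32 255;16.9 -20.2 0 -1.52 -.94 -12.32 255;16.9 -20.2 0 -1.52 -.94 -12.32 255;16.9 -20.2 0 -1.52 -.94 -12.32 255;16.9 -20.2 0 -1.52 -.94 -12.32 255;16.9 -20.2 0 -1.52 -.94 -12.32 255;16.9 -20.2 0 -1.52 -.94 -12.32 255;16.9 -20.2 0 -1.52 -.94 -12.32 255;16.9 -20.2 0 -1.52 -.94 -12.32 255' 40
cat > st.py <<'E'
from h import *
import sys
# usage: st.py s then chute targets x,y,z (mm): prints shifts in jog units
Rm,o=chute(*np.load("chute.npy"));ob=get_obs();p=ob['eef_pos']
R0=R.from_euler('xyz',ob['orientation'],degrees=True);x=-Rm[:,2];z=Rm[:,1];M=np.c_[x,np.cross(z,x),z]
print('t',ob['clock'],'tcp chute mm',((p-o)@Rm*1e3).round(1),'rot left',((R.from_matrix(M)*R0.inv()).as_rotvec(degrees=True)/6).round(2),'F chute',(ob['contact_force']@Rm).round(1),'w',round(ob['width'],3),'q',ob['q'].round(0))
for a in sys.argv[1:]:
    c=np.array(eval(a))/1e3;print(a,((o+Rm@c-p)/.025).round(2))
E
python3 st.py -90,0,120 -90,0,30 -70,0,30
```

```text
clock: 0.93
eef_pos: [0.4627, 0.1661, 0.2476]
orientation: [-91.4, 80.3, -94.5]
contact_force: [0.5, 0.3, 0.5]
width: 0.001
t 0.9333 tcp chute mm [-243.  -171.5  208. ] rot left [-0.06 -0.03 -0.45] F chute [-0.3  0.4  0.5] w 0.001 q [ 20.   1.  83.  -9. 100.  22.]
-90,0,120 [ 6.14 -7.31 -2.4 ]
-90,0,30 [ 6.08 -7.93 -5.95]
-70,0,30 [ 6.   -8.72 -5.81]
```

```bash
python3 -m jog '6.14 -7.31 -1.5 -.06 -.03 -.45 255;6.14 -7.31 -1.5 -.06 -.03 -.45 255;6.14 -7.31 -1.5 -.06 -.03 -.45 255;6.14 -7.31 -1.5 -.06 -.03 -.45 255;6.14 -7.31 -1.5 -.06 -.03 -.45 255;6.14 -7.31 -1.5 -.06 -.03 -.45 255;6.14 -7.31 -2.4 -.06 -.03 -.45 255;6.1 -7.6 -4.2 -.06 -.03 -.45 255;6.08 -7.93 -5.95 -.06 -.03 -.45 255;6.08 -7.93 -5.95 -.06 -.03 -.45 255'
python3 st.py -75,0,30 -60,0,30
python3 - <<'E'
from h import *
a=get_image("top")[155:235,250:410,::-1];b=get_image("scene")[130:240,105:255,::-1]
a=cv2.resize(a,(640,320),interpolation=2);b=cv2.resize(b,(382,280),interpolation=2)
v=np.zeros((600,640,3),np.uint8);v[:320]=a;v[320:,:382]=b;cv2.imwrite("pics/p1.png",v)
E
```

```text
clock: 1.77
eef_pos: [0.6103, -0.0331, 0.0898]
orientation: [-94.8, 79.9, -100.7]
contact_force: [-1.3, -0.4, -1.9]
width: 0.004
t 1.7667 tcp chute mm [-90.3  -4.2  20.8] rot left [-0.   -0.14  0.01] F chute [ 0.2 -1.2 -2. ] w 0.004 q [ -2.  24.  75. -10.  83.   5.]
-75,0,30 [ 0.11 -0.55  0.47]
-60,0,30 [ 0.05 -1.14  0.57]
```

View pics/p1.png

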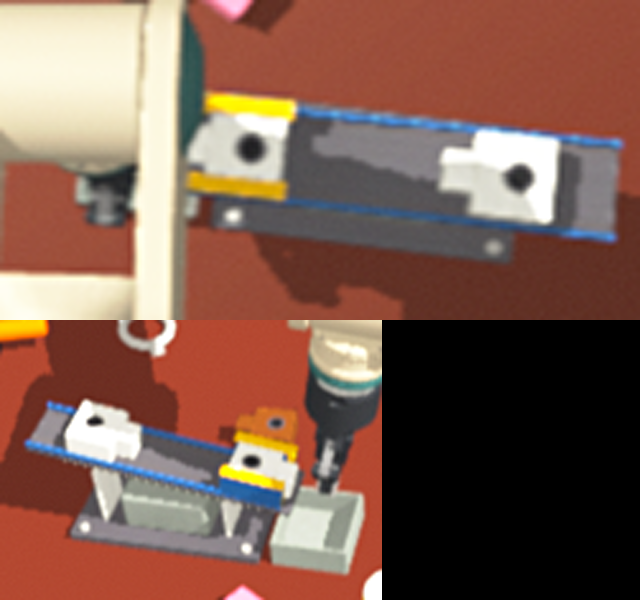

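The fingers stand just below the outlet, over the pan (in the scene inset at about (328,460)), in line with the nose; the blank hasn't moved. I'll settle on the centre line before pushing.

```bash
python3 -m jog '.17 0 .35 0 -.14 0 255;.17 0 .35 0 -.14 0 255;.14 -.25 .42 0 -.14 0 255;.11 -.55 .47 0 -.14 0 255;.11 -.55 .47 0 -.14 0 255'
python3 st.py -60,0,30 -30,0,30 -1,0,30
```

```text
clock: 2.28
eef_pos: [0.6164, -0.0475, 0.1102]
orientation: [-86.3, 80.0, -92.4]
contact_force: [0.1, -0.9, 0.5]
width: -0.001
t 2.2833 tcp chute mm [-73.3   3.4  38.5] rot left [0.01 0.11 0.01] F chute [0.9 0.2 0.3] w -0.001 q [ -4.  23.  74. -10.  83.   4.]
-60,0,30 [-0.19 -0.57 -0.24]
-30,0,30 [-0.32 -1.74 -0.03]
-1,0,30 [-0.43 -2.88  0.17]
```

```bash
python3 st.py; python3 -m jog '0 0 0 0 0 0 255;0 0 0 0 0 0 255;0 0 0 0 0 0 255;0 0 0 0 0 0 255' | head -2
python3 st.py -60,0,30 -30,0,30 -1,0,30; python3 -c "
from h import *
get_image('top')";python3 st.py -75,0,30
```

```text
t 2.2833 tcp chute mm [-73.3   3.4  38.5] rot left [0.01 0.11 0.01] F chute [0.9 0.2 0.3] w -0.001 q [ -4.  23.  74. -10.  83.   4.]
clock: 2.62
eef_pos: [0.6164, -0.0474, 0.1101]
t 2.6167 tcp chute mm [-73.4   3.3  38.4] rot left [0.01 0.1  0.01] F chute [ 0.1 -0.6  0.3] w -0.0 q [ -4.  23.  74. -10.  83.   4.]
-60,0,30 [-0.19 -0.57 -0.24]
-30,0,30 [-0.31 -1.75 -0.03]
-1,0,30 [-0.43 -2.88  0.17]
t 2.6667 tcp chute mm [-73.5   3.3  38.4] rot left [0.01 0.1  0.01] F chute [ 0.3 -0.   0.4] w -0.004 q [ -4.  23.  74. -10.  83.   4.]
-75,0,30 [-0.13  0.02 -0.34]
```

```bash
python3 -m jog '-.13 .02 -.34 0 .1 0 255;-.13 .02 -.34 0 .1 0 255;-.14 -.1 -.32 0 .1 0 255;-.16 -.3 -.28 0 .1 0 255;-.18 -.5 -.25 0 .1 0 255;-.2 -.7 -.22 0 .1 0 255;-.22 -.9 -.18 0 .1 0 255;-.24 -1.1 -.15 0 .1 0 255;-.26 -1.3 -.11 0 .1 0 255;-.28 -1.5 -.08 0 .1 0 255' | grep -v ori
python3 - <<'E'
from h import *
a=get_image("top")[155:235,250:410,::-1];b=get_image("scene")[130:240,105:255,::-1]
a=cv2.resize(a,(640,320),interpolation=2);b=cv2.resize(b,(382,280),interpolation=2)
v=np.zeros((600,640,3),np.uint8);v[:320]=a;v[320:,:382]=b;cv2.imwrite("pics/p2.png",v)
E
python3 st.py -20,0,30 -1,0,30
```

```text
clock: 3.5
eef_pos: [0.6094, -0.0853, 0.1083]
contact_force: [0.2, 2.5, -0.2]
width: 0.003
t 3.6 tcp chute mm [-35.2   0.3  30. ] rot left [0.01 0.01 0.02] F chute [0.8 0.4 0.4] w -0.003 q [ -7.  22.  75. -10.  83.   0.]
-20,0,30 [-0.07 -0.59  0.11]
-1,0,30 [-0.15 -1.34  0.24]
```

View pics/p2.png

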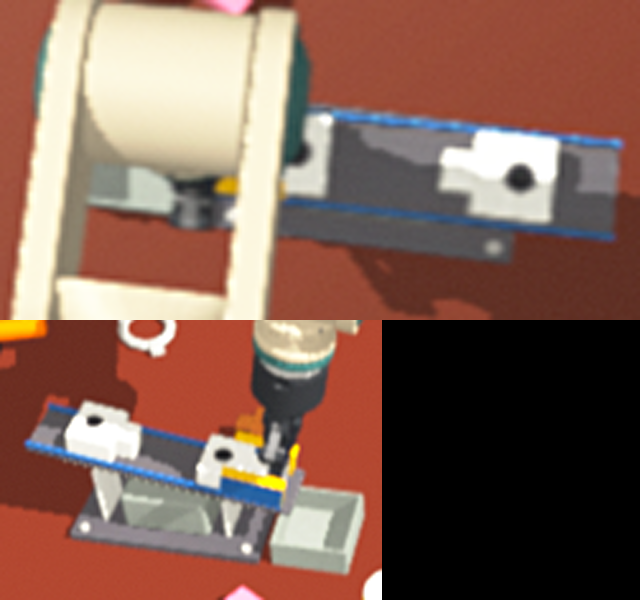

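The push works: the blank's tail is now at (333,150) in the top inset and the waiting nose hasn't moved from (441,170). I'll measure, then finish the push.

```bash
python3 - <<'E'
from h import *
Rm,o=chute(*np.load("chute.npy"))
for p in((333,155),(441,170),(303,153),(520,178)): print(np.round(tochute("top",np.array(p)/4-.4+[250,155],.028,Rm,o)*1e3,1))
E
python3 -m jog '-.02 -.2 .04 0 0 0 255;-.04 -.4 .08 0 0 0 255;-.06 -.6 .12 0 0 0 255;-.08 -.8 .15 0 0 0 255;-.11 -1 .18 0 0 0 255;-.13 -1.2 .22 0 0 0 255;-.15 -1.34 .24 0 0 0 255;-.15 -1.34 .24 0 0 0 255' | grep -v ori
python3 st.py -20,0,30 -20,0,75 -20,0,100 57,0,100
```

```text
[49.4  0.4 28. ]
[120.1  -2.3  28. ]
[29.6 -0.2 28. ]
[170.5  -2.4  28. ]
clock: 4.27
eef_pos: [0.6055, -0.1205, 0.1147]
contact_force: [-0.0, -0.6, 0.9]
width: -0.004
t 4.2667 tcp chute mm [ 0.1  0.1 30.1] rot left [0.02 0.01 0.03] F chute [0.7 0.1 0.8] w -0.004 q [-10.  22.  74. -10.  83.  -3.]
-20,0,30 [ 0.08  0.79 -0.14]
-20,0,75 [0.11 1.1  1.63]
-20,0,100 [0.13 1.27 2.61]
57,0,100 [-0.18 -1.75  3.15]
```

```bash
python3 -m jog '.03 .3 -.05 0 0 0 255;.06 .6 -.1 0 0 0 255;.08 .7 .5 0 0 0 255;.1 1 1 0 0 0 255;.11 1.1 1.63 0 0 0 255;.13 1.27 2.61 0 0 0 200;.13 2.3 3.2 0 0 0 100;.13 3 3.6 0 0 0 0;.13 3 3.6 0 0 0 0;.13 3 3.6 0 0 0 0' | grep -v ori
python3 - <<'E'
from h import *
a=get_image("top")[155:235,250:410,::-1];b=get_image("scene")[130:240,105:255,::-1]
a=cv2.resize(a,(640,320),interpolation=2);b=cv2.resize(b,(382,280),interpolation=2)
v=np.zeros((600,640,3),np.uint8);v[:320]=a;v[320:,:382]=b;cv2.imwrite("pics/p3.png",v)
E
python3 st.py 60,0,95 60,0,30 60,0,22
```

```text
clock: 5.1
eef_pos: [0.6093, -0.0442, 0.2059]
contact_force: [0.3, 0.4, -1.6]
width: 0.711
t 5.2 tcp chute mm [-58.1  -4.6 131.1] rot left [0.02 0.   0.03] F chute [ 0.2 -0.1 -0.4] w 0.876 q [ -3.  18.  68. -10.  94.   2.]
60,0,95 [-0.32 -4.89 -0.6 ]
60,0,30 [-0.37 -5.34 -3.16]
60,0,22 [-0.37 -5.4  -3.48]
```

View pics/p3.png

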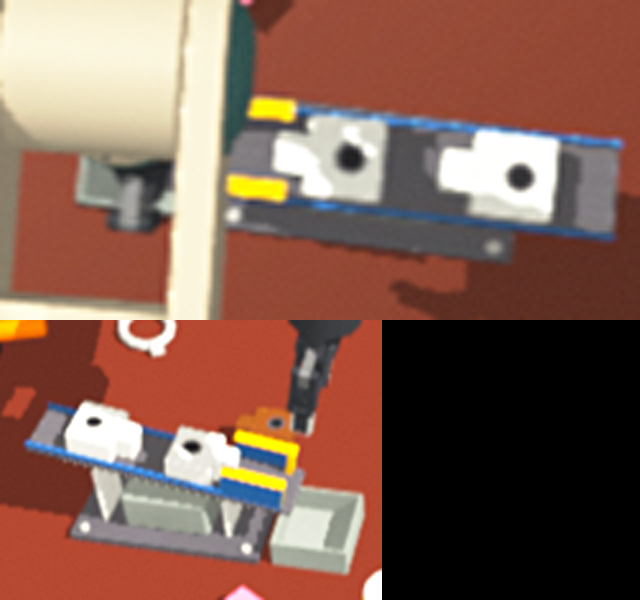

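The jammed blank is clear of the lips, with its bore at (350,157), nose tip at (276,153) and tail at (386,160). There is still a gap to the waiting nose at (440,168).

```bash
python3 - <<'E'
from h import *
Rm,o=chute(*np.load("chute.npy"))
for p in((350,157),(386,160),(276,153),(440,168),(520,178)): print(np.round(tochute("top",np.array(p)/4-.4+[250,155],.028,Rm,o)*1e3,1))
E
python3 -m jog '0 0 0 0 0 0 0;0 0 0 0 0 0 0' | head -2
python3 st.py 59,0,95 59,0,60 59,0,25
```

```text
[60.6  0.2 28. ]
[84.2  0.6 28. ]
[11.8 -2.  28. ]
[119.3  -1.1  28. ]
[170.5  -2.4  28. ]
clock: 5.37
eef_pos: [0.6082, -0.0463, 0.203]
t 5.3667 tcp chute mm [-57.5  -4.9 130. ] rot left [ 0.02 -0.02  0.03] F chute [-0.2  0.  -0.3] w 0.998 q [ -3.  18.  69. -10.  94.   2.]
59,0,95 [-0.3  -4.83 -0.57]
59,0,60 [-0.33 -5.07 -1.95]
59,0,25 [-0.35 -5.31 -3.33]
```

```bash
python3 -m jog '-.1 -1.6 -.1 0 0 0 0;-.2 -3.2 -.3 0 0 0 0;-.3 -4.75 -.57 0 0 0 0;-.3 -4.75 -.57 0 0 0 0;-.3 -4.75 -.57 0 0 0 0;-.33 -5 -1.95 0 0 0 0;-.33 -5 -1.95 0 0 0 0;-.33 -5 -1.95 0 0 0 0' | head -2
python3 st.py 57,0,25
```

```text
clock: 6.03
eef_pos: [0.599, -0.1704, 0.1524]
t 6.0333 tcp chute mm [56.2 -1.3 58.6] rot left [ 0.01 -0.06  0.03] F chute [ 0.   0.1 -0.2] w 1.001 q [-15.  21.  71. -10.  87.  -9.]
57,0,25 [ 0.03 -0.27 -1.32]
```

```bash
python3 -m jog '.03 -.1 -.5 0 -.06 0 0;.03 -.2 -1 0 -.06 0 0;.03 -.27 -1.32 0 -.06 0 0;.03 -.27 -1.32 0 -.06 0 0;.03 -.27 -1.32 0 -.06 0 0;.03 -.27 -1.32 0 -.06 0 140;.03 -.27 -1.32 0 -.06 0 140;.03 -.27 -1.32 0 -.06 0 140;.03 -.27 -1.32 0 -.06 0 140;.03 -.27 -1.32 0 -.06 0 140' 50
python3 st.py 57,0,25
```

```text
clock: 6.87
eef_pos: [0.6003, -0.1771, 0.1208]
orientation: [-89.2, 79.9, -95.3]
contact_force: [0.4, 0.3, 5.8]
width: 0.619
t 6.8667 tcp chute mm [57.2  0.7 26.2] rot left [0.01 0.02 0.03] F chute [0.7 0.4 5.8] w 0.619 q [-16.  22.  73. -10.  83.  -8.]
57,0,25 [-0.03  0.   -0.05]
```

Gripped: the opening is 0.62, or about 53 mm. Now I'll lift square to the floor.

```bash
python3 -m jog '0 .03 .2 0 0 0 255;0.01 .1 .6 0 0 0 255;.02 .2 1.2 0 0 0 255;.04 .38 2.2 0 0 0 255;.06 .56 3.2 0 0 0 255;.08 .75 4.3 0 0 0 255;.08 .75 4.3 0 0 0 255;.08 .75 4.3 0 0 0 255' 60
python3 - <<'E'
from h import *
a=get_image("top")[155:235,250:410,::-1];b=get_image("scene")[100:240,65:285,::-1]
a=cv2.resize(a,(560,280),interpolation=2);b=cv2.resize(b,(500,318),interpolation=2)
v=np.zeros((598,560,3),np.uint8);v[:280]=a;v[280:,:500]=b;cv2.imwrite("pics/p4.png",v)
ob=get_obs();p=ob['eef_pos'];R0=R.from_euler('xyz',ob['orientation'],degrees=True)
print(ob['clock'],p,ob['contact_force'],ob['width'],ob['q'].round(0),R0.as_matrix().round(3).tolist())
# vertical tool, jaws along crate long axis? tool z heading options
for hd in (-6,10,32,45,76):
    z=np.array([np.cos(np.radians(hd)),np.sin(np.radians(hd)),0]);x=np.array([0,0,-1.]);M=np.c_[x,np.cross(z,x),z]
    print(hd,((R.from_matrix(M)*R0.inv()).as_rotvec(degrees=True)/6).round(2))
print('to crate',((np.array([.432,.304,.12])-p)/.025).round(2))
E
```

```text
clock: 7.53
eef_pos: [0.6028, -0.1582, 0.23]
orientation: [-88.2, 79.9, -94.3]
contact_force: [-0.0, 0.5, -4.1]
width: 0.62
7.6333 [ 0.60164745 -0.15830544  0.22621335] [ 0.03005174  0.44554062 -3.82823768] 0.6134382650037611 [-14.  18.  66. -10.  94.  -9.] [[-0.019, 0.104, 0.994], [-0.173, 0.979, -0.106], [-0.985, -0.174, -0.001]]
-6 [ 1.66 -0.19  0.02]
10 [1.68 0.05 2.68]
32 [1.66 0.37 6.33]
45 [1.63 0.57 8.49]
76 [ 1.5   1.04 13.64]
to crate [-6.79 18.49 -4.25]
```

View pics/p4.png

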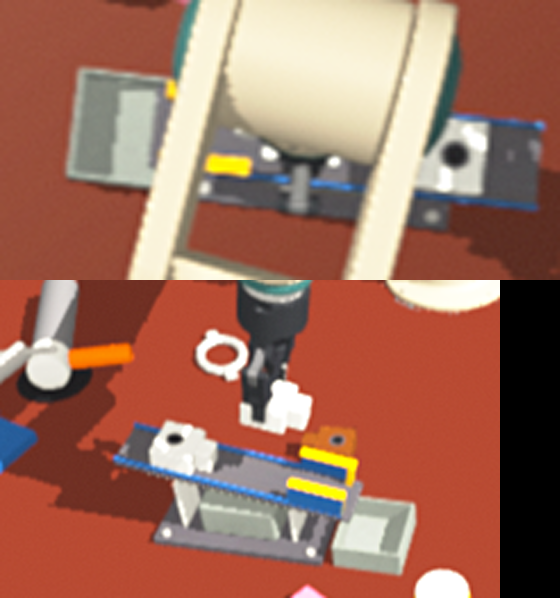

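The blank is held level with the chute slope, lifted clear with its nose downhill. The waiting blank is unmoved (scene inset (183,445)). Now I'll carry it to the crate while levelling it.

```bash
python3 -m jog '-.2 .5 0 .1 0 0 255;-.55 1.5 0 .3 0 -.1 255;-1 2.7 0 .5 -.1 -.2 255;-1.45 3.9 0 .7 -.1 -.4 255;-1.9 5.1 0 .9 -.2 -.6 255;-2.35 6.3 0 1.1 -.2 -.8 255;-2.8 7.5 0 1.3 -.3 -1 255;-3.25 8.7 0 1.5 -.3 -1.2 255;-3.7 9.9 0 1.65 -.31 -1.3 255;-4.1 11 0 1.65 -.31 -1.3 255' |grep -v ori
cat > s2.py <<'E'
from h import *
import sys
ob=get_obs();p=ob['eef_pos'];R0=R.from_euler('xyz',ob['orientation'],degrees=True)
h=np.radians(-14);z=np.array([np.cos(h),np.sin(h),0]);x=np.array([0,0,-1.]);M=np.c_[x,np.cross(z,x),z]
print(ob['clock'],p.round(4),'F',ob['contact_force'].round(1),round(ob['width'],3),'rot',((R.from_matrix(M)*R0.inv()).as_rotvec(degrees=True)/6).round(2),'to',((np.array([.432,.304,.032])-p)/.025).round(2),ob['q'].round(0))
E
python3 s2.py
```

```text
clock: 8.47
eef_pos: [0.4976, 0.1175, 0.2239]
contact_force: [0.3, 0.2, -2.6]
width: 0.616
8.4667 [0.4976 0.1175 0.2239] F [ 0.3  0.2 -2.6] 0.616 rot [-0.   -0.03 -0.  ] to [-2.62  7.46 -7.68] [ 9.  1. 85.  0. 94. 23.]
```

```bash
python3 -m jog '-.5 1.4 0 0 0 0 255;-.95 2.7 0 0 0 0 255;-1.4 4 0 0 0 0 255;-1.8 5.2 0 0 0 0 255;-2.2 6.3 -.3 0 0 0 255;-2.5 7.1 -1 0 0 0 255;-2.62 7.46 -2 0 0 0 255;-2.62 7.46 -3 0 0 0 255;-2.62 7.46 -4 0 0 0 255;-2.62 7.46 -4 0 0 0 255' |grep -v ori
python3 - <<'E'
from h import *
a=get_image("top")[180:340,90:330,::-1];b=get_image("scene")[90:240,200:440,::-1]
a=cv2.resize(a,(450,300),interpolation=2);b=cv2.resize(b,(480,300),interpolation=2)
v=np.zeros((600,480,3),np.uint8);v[:300,:450]=a;v[300:]=b;cv2.imwrite("pics/p5.png",v)
E
python3 s2.py
```

```text
clock: 9.3
eef_pos: [0.4284, 0.3019, 0.116]
contact_force: [-1.0, -1.4, -4.5]
width: 0.614
9.4 [0.4312 0.3032 0.1223] F [-0.5  0.1 -2.6] 0.613 rot [ 0.02 -0.06  0.  ] to [ 0.03  0.03 -3.61] [31.  8. 89.  0. 83. 45.]
```

View pics/p5.png

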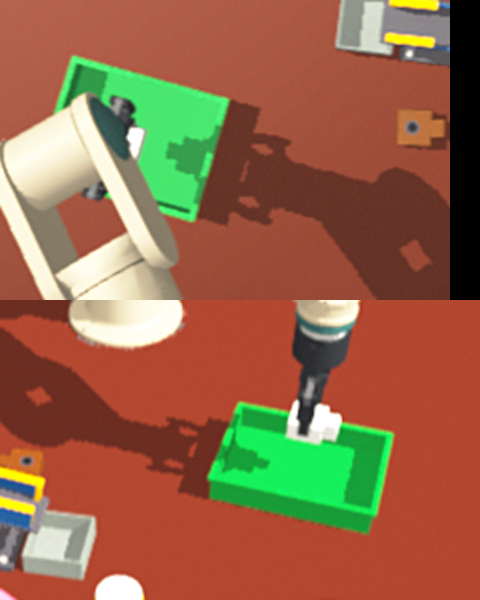

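The blank hangs level above the middle of the crate (top inset at about (130,145)). I'll lower it slowly.

```bash
python3 -m jog '.03 .03 -.7 0 0 0 255;.03 .03 -1.4 0 0 0 255;.03 .03 -2.1 0 0 0 255;.03 .03 -2.6 0 0 0 255;.03 .03 -3 0 0 0 255;.03 .03 -3.2 0 0 0 255;.03 .03 -3.3 0 0 0 255;.03 .03 -3.35 0 0 0 255;.03 .03 -3.35 0 0 0 255' |grep -v ori
python3 s2.py
```

```text
clock: 10.15
eef_pos: [0.4324, 0.3042, 0.0392]
contact_force: [-0.5, -0.0, -3.5]
width: 0.616
10.15 [0.4324 0.3042 0.0392] F [-0.5 -0.  -3.5] 0.616 rot [ 0.02 -0.05  0.  ] to [-0.01 -0.01 -0.29] [31. 14. 93.  0. 73. 45.]
```

```bash
python3 -m jog '0 0 -.05 0 0 0 255;0 0 -.1 0 0 0 255;0 0 -.15 0 0 0 255;0 0 -.2 0 0 0 255;0 0 -.2 0 0 0 255' |grep -v ori;python3 -m jog '0 0 -.04 0 0 0 255;0 0 -.08 0 0 0 255;0 0 -.08 0 0 0 255' |grep -v ori
```

```text
clock: 10.57
eef_pos: [0.4322, 0.3041, 0.0339]
contact_force: [-0.5, -0.4, -2.5]
width: 0.617
clock: 10.82
eef_pos: [0.4321, 0.304, 0.0317]
contact_force: [-0.8, -0.9, -3.5]
width: 0.616
```

```bash
python3 -m jog '0 0 -.04 0 0 0 255;0 0 -.04 0 0 0 255' |grep -v ori;python3 -m jog '0 0 -.04 0 0 0 255;0 0 -.04 0 0 0 255' |grep -v ori; python3 -m jog '0 0 -.04 0 0 0 255;0 0 -.04 0 0 0 255' |grep -v ori
```

```text
clock: 10.98
eef_pos: [0.4323, 0.3041, 0.0314]
contact_force: [-2.4, -1.7, 4.0]
width: 0.615
clock: 11.15
eef_pos: [0.4323, 0.3042, 0.0314]
contact_force: [-5.4, -2.6, 6.8]
width: 0.615
clock: 11.32
eef_pos: [0.4324, 0.3042, 0.0313]
contact_force: [-4.6, -2.6, 7.0]
width: 0.615
```

Contact: the vertical force went from -3.5 to +7 N. Releasing gradually, then withdrawing straight up.

```bash
python3 -m jog '0 0 0 0 0 0 90;0 0 0 0 0 0 80;0 0 0 0 0 0 60;0 0 0 0 0 0 40;0 0 0 0 0 0 20;0 0 0 0 0 0 0;0 0 0 0 0 0 0;0 0 .3 0 0 0 0;0 0 1 0 0 0 0;0 0 2 0 0 0 0' 20 |grep -v ori
python3 -m jog '0 0 1 0 0 0 0;-.3 .5 2.2 0 0 0 0;-1.5 1.5 3.5 0 0 0 0;-3 2.5 4.5 0 0 0 0;-4.5 3.5 5.5 0 0 0 0;-6 4.5 6 0 0 0 0;-7.5 5.5 6 0 0 0 0;-8 6 6 0 0 0 0;-8 6 6 0 0 0 0;-8 6 6 0 0 0 0' |grep -v ori
python3 - <<'E'
from h import *
t=get_image("top")[:,:,::-1];s=get_image("scene")[:,:,::-1]
cv2.imwrite("pics/t6.png",t);cv2.imwrite("pics/s6.png",s)
a=cv2.resize(t[95:305,90:420],(660,420),interpolation=2);b=cv2.resize(s[130:215,100:420],(660,175),interpolation=2)
cv2.imwrite("pics/p6.png",np.vstack([a,b]))
print(get_obs()['contact_force'],get_obs()['clock'])
E
```

```text
clock: 12.15
eef_pos: [0.4313, 0.3036, 0.0803]
contact_force: [0.6, 0.5, 0.0]
width: 1.003
clock: 12.98
eef_pos: [0.229, 0.4551, 0.2314]
contact_force: [0.0, 0.2, -0.1]
width: 1.0
[ 0.37615435 -0.62204679  0.8258952 ] 13.0833
```

View pics/p6.png

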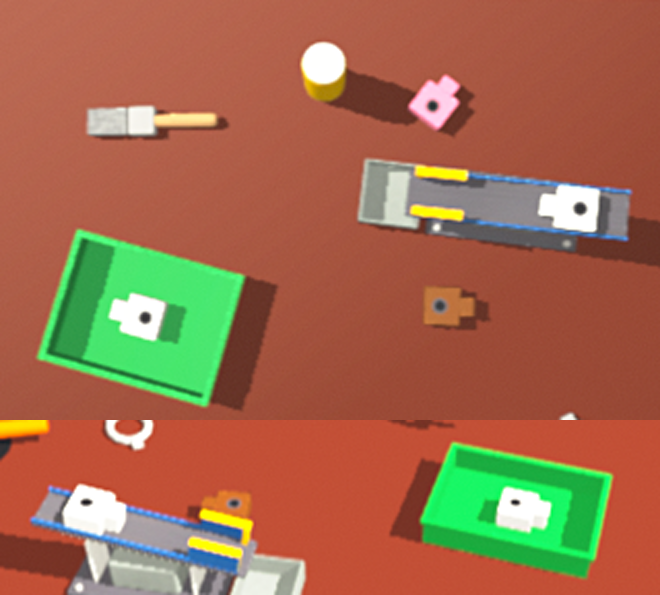

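The blank lies flat in the crate, bore up, at (145,318) in the top inset. The chute holds only the waiting blank, at (580,208). A quick check that nothing else has moved, then I'll hand in.

```bash
python3 - <<'E'
from h import *
a=cv2.imread("pics/top0.png");b=cv2.imread("pics/t6.png")
d=cv2.absdiff(a,b).max(2)
for n,(x0,x1,y0,y1) in dict(waiting=(345,410,180,215),can=(238,268,115,148),brush=(130,205,145,167),pink=(290,325,130,162),brown=(298,330,235,262)).items():
    print(n,(d[y0:y1,x0:x1]>40).sum(), end='; ')
sign_off()
E
```

```text
waiting 0; can 0; brush 0; pink 0; brown 0; the job is handed in; nothing more can be done
```

The jammed blank is out of the chute and lying flat, bore up, in the middle of the green crate. I handed the job in at about 13 s of the 53 s allowed.

- **Push:** with the fingers closed, I nudged the blank about 67 mm uphill through the slot. Its origin ended near chute x = 57 mm, past the 45 mm needed to clear the lips. Its tail stopped about 37 mm short of the waiting blank's nose.
- **Lift and placing:** I gripped it across the body and lifted it square to the chute floor. I levelled it on the way to the crate and lowered it until it touched, at about 7 N. After release the arm was moved well clear.
- **Last checks:** the final picture shows the blank on the crate floor with its bored face up. Comparing it with the first picture showed no change at the waiting blank, the can, the brush, or the pink and brown look-alikes. The tool was touching nothing.
- **Disagreements:** one position reading, taken while the arm was still settling, put the fingers about 8 mm too high before the push. I corrected that before making contact. No checks failed.

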